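# Lock the tier-marking stand at the tape

## Robot

A 6-joint arm with a two-finger parallel gripper is mounted at the origin on a cart in front of the work surface, level with it; the furniture and walls round the work are solid. World frame = base frame: x ahead of the robot, y to its left, z up, the work surface at z = 0. Lengths are in m, angles in rad, forces in N, time in s.
With the tool pointing down it reaches from about 0.3 to 0.875 m from the base axis. Payload 4.2 kg.
Tool frame: the origin (TCP) lies at the very end of the fingers, on their centre line; the grasp point (between the pads) lies 19 mm behind it; z points along the fingers, y is the direction in which the jaws open and shut (so a half turn about z gives the same grasp; the last joint's range is limited). The gripper opens to 85 mm and grips with 20 to 120 N. Pads are 22 mm wide; open, the fingers measure 114 mm over their backs; the gripper's body (76 mm by 85 mm) begins 54 mm behind the grasp point. The pads swing forward as they close: fully open they stand 13 mm farther back than shut.
Start: joints at [-1.337, 0.32, 1.565, -0, 1.257, -0.02], TCP at [0.144, -0.557, 0.231] pointing down, gripper open.
Joint ranges: [-3.11, 3.11], [-0.84, 2.01], [0.21, 2.61], [-1.34, 4.49], [0.05, 2.63], [-2.56, 2.56]. Speed limits (rad/s): [2.57, 2.57, 3.14, 3.14, 3.14, 3.14].

## Interface

Orientations are given as a rotation vector (axis times angle).
In Python, from workcell import manip, eyes, job gives the robot as it stands.
- The arm moves only by the tool servo_tool, never from a script. Its argument "commands" is a list of rows, each a list of 5 numbers: the shift along the tool's x, y, z in cm, then the turn about the tool's z in degrees, then the opening, from 0 (shut) to 1 (fully open). In form: [[x, y, z, roll, fingers], ...]. A call has 1 to 10 rows; each row shifts and turns the commanded pose from where the row before left it, along the tool's axes as they then stand; what a row does not reach is not made up. A row lasts 1/12 s, in which the tool goes at most 41.7 mm and 7.16 degrees, less where a joint would pass 70% of its speed; a pose out of reach is approached as far as the arm can. A call is refused whole if a number of a shift passes 4.17 or a number of a turn 7.16, either way. A call with a gripper value outside its range is refused whole. The fingers move at their own pace and stop on an object; "force" is the grip in N (left out, the last holds). Time passes only in rows, so rows that do not move let the fingers close. It gives the time, the measured TCP pose, the force and the opening at its end, in the units of the state.
- manip.get_state(): the state, without advancing time (a new reading comes with each control period).
- eyes.read_camera(name): name is "scene" or "side" or "wrist"; returns the picture (480x640x3 uint8, blue, green, red); there is no depth.
- eyes.get_calibration(name): a dict with "intrinsics" (3x3 intrinsics, pixels), "camera_from_world" (4x4, takes a point from world to camera coordinates). Camera axes: x right, y down, z forward; pixel columns grow to the right and rows downward; lengths in m; the calibration is good to about 2 mm. A picture is of the moment at which its call begins: read the wrist's pose just before it. get_calibration takes no time and is no camera call; for the wrist camera it gives the pose at the moment of the call.
- job.finish_job(): hands the job in, once; it reports no verdict.
The state is a dict: "t": time; "joint_pos": joint angles; "qvel": joint speeds; "effort": joint torques, N m; "tool_pos": TCP position; "tcp_rot": TCP orientation; "force": force on the tool from outside, world axes, zero at the start; "moment": the same for the moment, N m; "grip_width": finger opening in m.
Only numpy, scipy, OpenCV 4.12 (cv2) and the standard library are available. Lean on these libraries where they do the work, as an engineer would, in place of code of your own. Each camera call takes 0.05 s, during which the arm holds its last target. There are 200 camera calls.

## Task

Make the cake-marking stand ready to draw a level line round the white practice tier. First press the tier straight down until its board sits flush on the turntable. Then take the orange knob of the open cam lever, lift the carriage by it until the carriage's top rim meets the lower edge of the red tape on the post, and, keeping it at the tape, swing the lever anticlockwise (seen from above) to its stop; finish still gripping the knob with the carriage at the tape, without letting go, and leave the jars, bottle, nozzles, cutter and spool where they stand.

Things in the scene. Friction and masses are not known exactly. Their poses are not given: they have to be found in the camera images.
- tier (a joint): Gap (m) between the silver board under the white practice tier (rigid foam, 150 mm across, with a dark pink ribbon at its foot) and the yellow turntable: 0.010 to 0.016 at the start, 0 when the board sits flush. The tier only moves up and down on the turntable's centre spigot, a tight fit that needs about 8 N to push and does not spring back.
- tier_top (a point): Centre of the tier's flat top, where to press; 150 mm above the table when the tier is home (turntable 61 mm high and 260 mm across, board and tier together 89 mm).
- stand: Grey and aluminium marking stand, fixed to the table: foot 150 x 112 x 14 mm, upright post 20 x 20 mm, 203 mm high. Origin on the post's axis at table height, z up. Its y axis points at the turntable's axis, 165 to 169 mm away; its -x side is the side with the lever.
- carriage (a joint): Height (m) of the black carriage above its lower stop, 0 to 0.078. It slides up and down on the post and carries a sideways arm with a blue-tipped pen (arm and pen reach 86 mm from the post along the stand's +y, 18 mm above the carriage's underside). Carriage, arm and lever weigh roughly 0.4 kg and slide down again if let go while the lever is open.
- carriage_rim (a point): Centre of the carriage's top rim (on the post's axis; the rim has a white line round it). The carriage body is 33 x 33 x 50 mm with two ears on the -x side that hold the lever's bolt.
- tape_lower_edge (a point): Centre (on the post's axis) of the lower edge of the red tape wound round the post; the tape is 8 mm high and its height differs each time (136 to 172 mm above the table). The carriage is right when carriage_rim is at this height. The tape is no stop.
- lever (a joint): Angle (rad) of the aluminium cam lever about its upright bolt on the carriage: 0 fully open (lever points along the stand's -x), growing anticlockwise seen from above to 1.45, the stop, fully closed (points nearly along the stand's -y). It starts between 0 and 0.35 and stays where it is left. It moves freely (0.6 N at the knob) up to about 0.75, then its cam wedges against the post and it gets stiffer, up to about 6 N at the knob; closed, it clamps the carriage on the post.
- lever_pivot (a point): Axis of the lever's bolt at mid-height of the lever (30 mm from the post's axis, 13 mm below the carriage's rim). The knob's axis is 88 mm from it.
- lever_knob: Orange upright round knob on the lever's end, 20 mm thick and 50 mm high, to be gripped from above. Origin at the centre of its underside, 4.5 mm above the lever's mid-height; z up. It is fixed to the lever and turns with it; being round it may turn between the fingers.
- knob_grip (a point): Centre of the knob, 26 mm above its underside: the point to grip. At the start it is about 128 mm above the table.
- green_bottle_foot (a point): Underside centre of a green dropper bottle with a white cap, 31 mm across, 76 mm high; leave alone.
- cutter_foot (a point): Underside centre of a pale ring cutter, 68 mm across, 42 mm high; leave alone.
- big_nozzle_foot (a point): Underside centre of a pale icing nozzle, 32 mm across, 42 mm high; leave alone.
- small_nozzle_foot (a point): Underside centre of a pale icing nozzle, 26 mm across, 34 mm high; leave alone.
- pink_sprinkles_foot (a point): Underside centre of a jar of pink sprinkles with a yellow lid, 57 mm across, 90 mm high; leave alone.
- blue_lid_jar_foot (a point): Underside centre of a jar with a blue lid, 45 mm across, 60 mm high; leave alone.
- spool_foot (a point): Underside centre of a spool of dark pink ribbon, 68 mm across, 22 mm high; leave alone.
Not all that is in view belongs to the job. There is more than one size of the stand; the one meant has the size given above.

How it is judged:
By the outcome, as a careful person would: the job done as asked, in the order asked, and still so for the second after the job is handed in, while the arm keeps its last pose, push and grip.
It also fails if it takes over 48 s, if anything falls off the work surface, if the arm or the gripper's body presses on something with over 40 N, if the wrist force passes 120 N, or if a joint passes its speed limit or range.

## Working session

There is one attempt and no reset: what is moved stays moved. The work goes in short steps, Python scripts to look and compute and a tool call to move; the robot and the scene stay as the last step left them, time stands still between calls to the robot, and variables do not carry over. Pictures are saved under pics/ and viewed, about 8 in all and at most 12, crops included, and the job is handed in when it is done.

Besides the shell and the picture viewer there is one more tool, called after "Request:" in YAML: its name, and indented under it one key for each argument. servo_tool: Moves the arm, as the interface text tells. Its arguments: {"type":"object","properties":{"commands":{"type":"array"},"force":{"type":"number"}},"required":["commands"]}

```bash
mkdir -p pics; ls; python3 - <<'E'
from workcell import manip, eyes, job
import cv2,numpy as np
print(manip.get_state())
for n in ("scene","side"):
    im=eyes.read_camera(n); cv2.imwrite(f"pics/{n}0.png",im)
    c=eyes.get_calibration(n); print(n,np.round(c["intrinsics"],1).tolist(),np.round(c["camera_from_world"],4).tolist())
E
```

```text
pics
{'t': 0.0, 'joint_pos': array([-1.33699612e+00,  3.20297005e-01,  1.56568852e+00,  2.53040300e-05,
        1.25738315e+00, -1.99911193e-02]), 'qvel': array([ 4.40338934e-05, -9.30370422e-04,  7.09376470e-04, -8.39331942e-04,
       -2.73747703e-04,  1.22931443e-03]), 'effort': array([ 1.62808057e-03, -4.15516448e+01, -2.34159923e+01,  2.01130724e-04,
        8.15046398e-03, -7.32432653e-06]), 'tool_pos': array([ 0.14427106, -0.55611379,  0.23047564]), 'tcp_rot': array([-3.11458013e+00, -3.97349457e-01,  2.59940392e-04]), 'force': array([ 0.1769141 ,  0.15594033, -0.74700052]), 'moment': array([-0.02219903,  0.01672426,  0.04029443]), 'grip_width': 0.08505896372680925}
scene [[456.3, 0.0, 317.6], [0.0, 456.3, 245.4], [0.0, 0.0, 1.0]] [[-0.8447, -0.5349, -0.0187, 0.4839], [-0.3912, 0.6409, -0.6604, 0.3159], [0.3653, -0.5505, -0.7507, 1.0057], [0.0, 0.0, 0.0, 1.0]]
side [[462.6, 0.0, 317.0], [0.0, 462.6, 236.0], [0.0, 0.0, 1.0]] [[0.9872, -0.158, 0.0218, -0.5864], [-0.0406, -0.3817, -0.9234, 0.113], [0.1542, 0.9107, -0.3832, 1.2605], [0.0, 0.0, 0.0, 1.0]]
```

View pics/scene0.png

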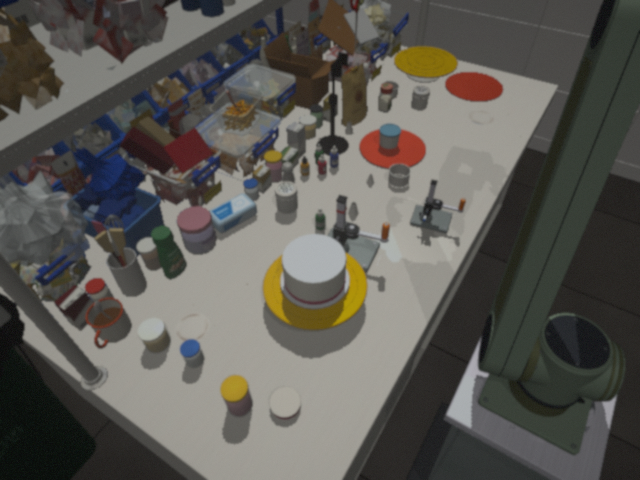

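View pics/side0.png

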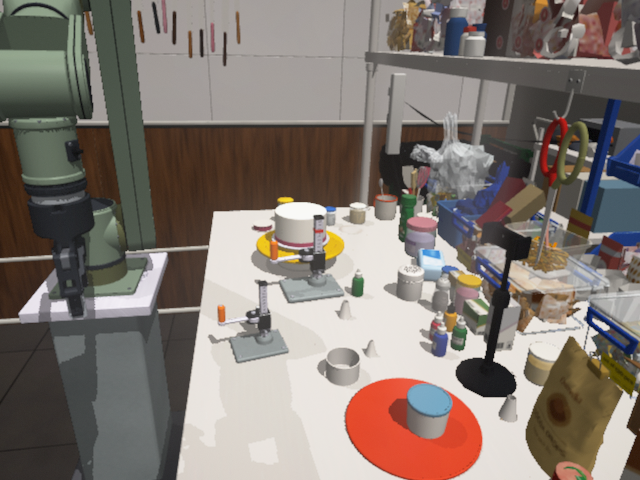

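The scene view shows the tier on the yellow turntable at about (314,270) and the stand beside it, knob at (385,232). A smaller decoy stand is at (432,210). In the side view the tier is at (300,225), the stand's post at (319,240) and the knob at (274,250). I'll zoom in on both.

```bash
python3 - <<'E'
import cv2,numpy as np
def crop(n,x,y,w,h,s):
    im=cv2.imread(f"pics/{n}0.png")[y:y+h,x:x+w]; im=cv2.resize(im,None,fx=s,fy=s,interpolation=cv2.INTER_CUBIC)
    for k in range(0,w,10): cv2.line(im,(k*s,0),(k*s,8 if k%50 else 16),(0,255,0),1)
    for k in range(0,h,10): cv2.line(im,(0,k*s),(8 if k%50 else 16,k*s),(0,255,0),1)
    return im
a=crop("scene",300,180,100,100,4);b=crop("side",250,200,100,100,4)
c=crop("scene",260,220,130,45,3)
cv2.imwrite("pics/z1.png",cv2.resize(np.hstack([a,b]),None,fx=1,fy=1))
E
```

```text
(no output)
```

View pics/z1.png

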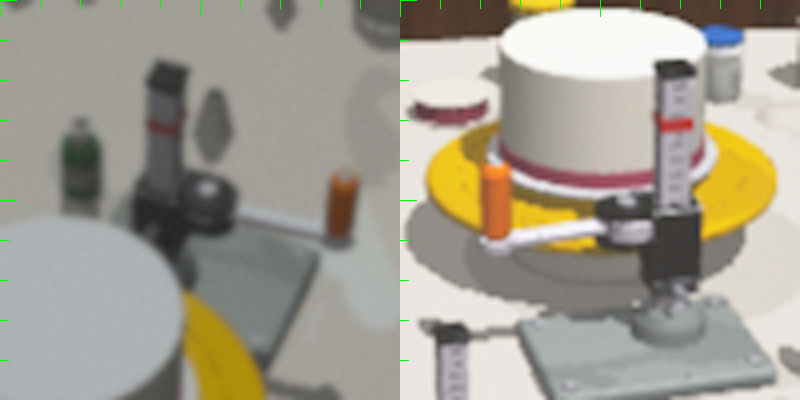

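Crop readings. Scene: knob top (386,223.3), knob foot (384.5,239.5), tape (340.5,211.7), post cap (343,197). Side: knob top (273.8,242), knob foot (274.3,259), tape (318.5,231.2), post cap (318.8,216.2), tier top (300.7,211), rim (318.5,251.3).

```bash
cat > h.py <<'E'
import numpy as np, cv2
from workcell import manip, eyes
def P(n):
    c=eyes.get_calibration(n); return np.array(c["intrinsics"])@np.array(c["camera_from_world"])[:3]
def tri(Ps,uvs):
    A=np.vstack([[u*p[2]-p[0],v*p[2]-p[1]] for p,(u,v) in zip(Ps,uvs)])
    X=np.linalg.lstsq(A[:,:3],-A[:,3],rcond=None)[0]
    return X,[np.round(proj(p,X)-uv,1).tolist() for p,uv in zip(Ps,uvs)]
def proj(p,X):
    q=p@np.append(X,1); return q[:2]/q[2]
def atz(p,uv,z):
    A=np.array([uv[0]*p[2]-p[0],uv[1]*p[2]-p[1]]); return np.append(np.linalg.solve(A[:,:2],-A[:,3]-A[:,2]*z),z)
E
python3 - <<'E'
from h import *
a,b=P("scene"),P("side")
for n,u,v in [("knobtop",(386,223.3),(273.8,242)),("knobbot",(384.5,239.5),(274.3,259)),("tape",(340.5,211.7),(318.5,231.2)),("cap",(343,197),(318.8,216.2)),("tiertop",(314,256),(300.75,211))]:
    X,e=tri([a,b],[u,v]); print(n,X.round(4),e)
# tier top ellipse by thresholding
for n,box in (("scene",(270,225,360,310)),("side",(270,195,330,225))):
    im=cv2.imread(f"pics/{n}0.png"); print(n,im[260 if n=="scene" else 212, 310], im[290 if n=="scene" else 235,310 if n=="scene" else 300])
print("side tier z=.163",atz(b,(300.75,211),.163), "rim",atz(b,(318.5,251.3),.1).round(3))
E
```

```text
knobtop [ 0.4595 -0.1471  0.147 ] [[0.1, 0.0], [0.1, -0.0]]
knobbot [ 0.4578 -0.1401  0.0964] [[-0.9, -0.6], [-1.0, 0.3]]
tape [ 0.5747 -0.1152  0.1573] [[-0.5, -0.4], [-0.5, 0.3]]
cap [ 0.5733 -0.1239  0.2014] [[-0.4, -0.3], [-0.4, 0.2]]
tiertop [0.5508 0.0445 0.1574] [[0.1, 0.1], [0.1, -0.0]]
scene [178 177 173] [85 92 93]
side [247 249 249] [179 189 197]
side tier z=.163 [0.54852033 0.02860031 0.163     ] rim [ 0.578 -0.112  0.1  ]
```

```bash
cat >> h.py <<'E'
from scipy.spatial.transform import Rotation as R
def rel(target,yaw=None):
    s=manip.get_state(); M=R.from_rotvec(s["tcp_rot"]).as_matrix()
    print("t",round(s["t"],2),"tcp",s["tool_pos"].round(4),"F",s["force"].round(1),"w",round(s["grip_width"],4),"x,y axes",M[:2,0].round(3),M[:2,1].round(3),"tilt",M[2].round(3), "j6",s["joint_pos"][5].round(2))
    print("to",np.round(target,4),"tool cm",(M.T@(np.array(target)-s["tool_pos"])*100).round(2))
E
python3 - <<'E'
from h import *
c=np.array(eyes.get_calibration("wrist")["camera_from_world"]); print(np.round(eyes.get_calibration("wrist")["intrinsics"],1).tolist())
o=-c[:3,:3].T@c[:3,3]; s=manip.get_state(); M=R.from_rotvec(s["tcp_rot"]).as_matrix()
print("cam in tool",M.T@(o-s["tool_pos"]),"\naxes in tool\n",(M.T@c[:3,:3].T).round(3))
rel([.50,-.20,.27])
E
```

```text
[[392.0, 0.0, 312.2], [0.0, 392.0, 236.2], [0.0, 0.0, 1.0]]
cam in tool [ 8.34245079e-02  1.37514401e-04 -1.42277993e-01] 
axes in tool
 [[-0.001 -0.946 -0.324]
 [ 1.    -0.    -0.001]
 [ 0.001 -0.324  0.946]]
t 0.1 tcp [ 0.1443 -0.5562  0.2306] F [0.6 0.1 0.6] w 0.0855 x,y axes [0.968 0.251] [ 0.251 -0.968] tilt [ 0.    -0.002 -1.   ] j6 -0.02
to [ 0.5  -0.2   0.27] tool cm [ 43.37 -25.55  -3.9 ]
```

Request:
servo_tool:
  commands:
    - [3.5,-1.68,-0.4,0,1]
    - [3.5,-1.68,-0.4,0,1]
    - [3.5,-1.68,-0.4,0,1]
    - [3.5,-1.68,-0.4,0,1]
    - [3.5,-1.68,-0.4,0,1]
    - [3.5,-1.68,0,0,1]
    - [3.5,-1.68,0,0,1]
    - [3.5,-1.68,0,0,1]

```text
t: 0.77
tool_pos: [0.3827, -0.3546, 0.2512]
tcp_rot: [-3.116, -0.397, 0.0]
force: [0.5, -0.9, 1.0]
grip_width: 0.0855
```

Request:
servo_tool:
  commands:
    - [3.5,-1.68,0,0,1]
    - [3.5,-1.68,0,0,1]
    - [3.5,-1.68,0,0,1]
    - [3.5,-1.68,0,0,1]
    - [3.5,-1.68,0,0,1]
    - [3.5,-1.68,0,0,1]
    - [3.5,-1.68,0,0,1]
    - [3.5,-1.68,0,0,1]
    - [0,0,0,0,1]
    - [0,0,0,0,1]

```text
t: 1.6
tool_pos: [0.6197, -0.1542, 0.25]
tcp_rot: [-3.115, -0.403, 0.003]
force: [-0.5, 0.2, -0.3]
grip_width: 0.0855
```

```bash
cat >> h.py <<'E'
def shot(tag):
    p=P("wrist"); im=eyes.read_camera("wrist"); cv2.imwrite(f"pics/{tag}.png",im); np.save(f"pics/{tag}.npy",p); return im
E
python3 - <<'E'
from h import *
shot("w1"); rel([.55,.045,.2])
E
```

```text
t 1.65 tcp [ 0.6187 -0.1554  0.2503] F [0.5 0.5 0.2] w 0.0851 x,y axes [0.968 0.252] [ 0.252 -0.968] tilt [-0.002 -0.    -1.   ] j6 1.05
to [0.55  0.045 0.2  ] tool cm [ -1.58 -21.12   5.05]
```

View pics/w1.png

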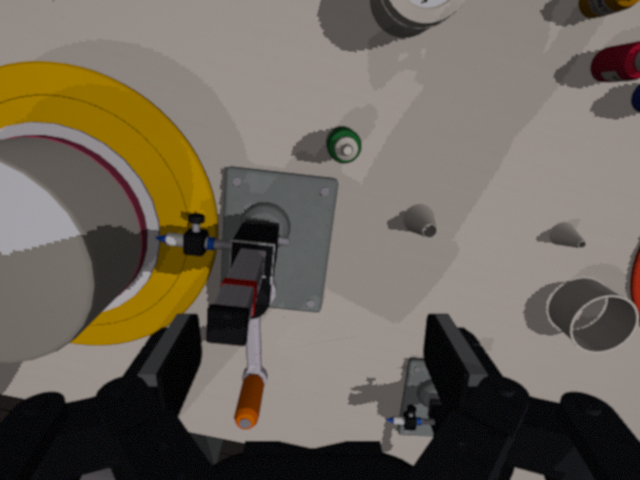

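Wrist view 1: tier top at the left edge, post cap (228,322), tape (240,282), rim about (258,228), knob top (247,424). The green bottle, nozzles and cutter are well to the right. I'll take a second view from nearer the tier.

Request:
servo_tool:
  commands:
    - [-0.3,-3.8,-0.3,0,1]
    - [-0.3,-3.8,-0.3,0,1]
    - [-0.3,-3.8,0,0,1]
    - [0,0,0,0,1]
    - [0,0,0,0,1]

```text
t: 2.07
tool_pos: [0.5802, -0.0476, 0.258]
tcp_rot: [3.115, 0.399, 0.0]
force: [0.7, -0.6, 1.3]
grip_width: 0.0853
```

```bash
python3 - <<'E'
from h import *
shot("w2"); rel([.55,.045,.2])
a=cv2.imread("pics/w1.png");b=cv2.imread("pics/w2.png")
def crop(im,x,y,w,h,s):
    im=cv2.resize(im[y:y+h,x:x+w],None,fx=s,fy=s,interpolation=cv2.INTER_CUBIC)
    for k in range(0,w,10): cv2.line(im,(k*s,0),(k*s,5 if k%50 else 14),(0,255,0),1)
    for k in range(0,h,10): cv2.line(im,(0,k*s),(5 if k%50 else 14,k*s),(0,255,0),1)
    return im
# full w2 at half scale below, w1 crop on right
c=crop(a,200,200,100,150,4)
d=cv2.resize(b,(400,300)); 
out=np.zeros((600,800,3),np.uint8); out[:,:400]=c; out[:300,400:]=d
cv2.imwrite("pics/c1.png",out)
E
```

```text
t 2.12 tcp [ 0.5808 -0.0486  0.2578] F [-1.  -1.2  0.1] w 0.0854 x,y axes [0.968 0.251] [ 0.251 -0.968] tilt [ 0.     0.001 -1.   ] j6 1.21
to [0.55  0.045 0.2  ] tool cm [-0.64 -9.84  5.76]
```

View pics/c1.png

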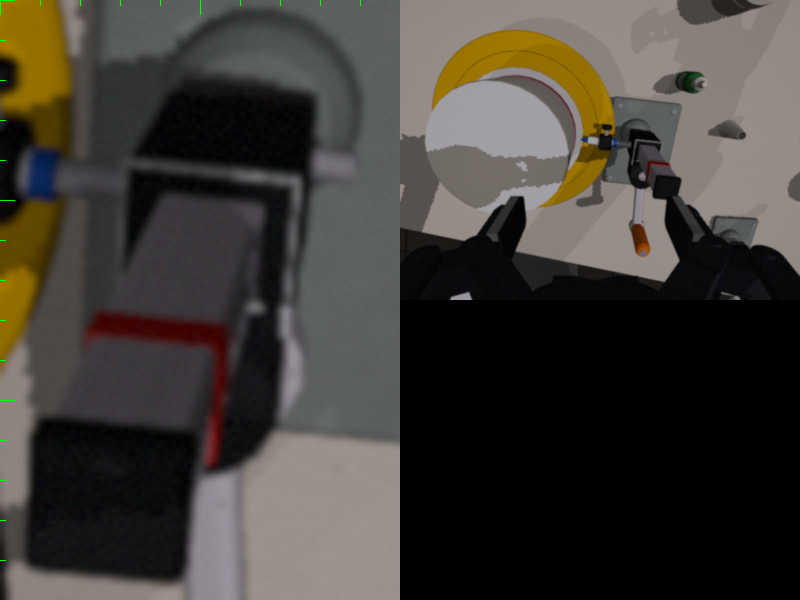

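The crop of wrist view 1 gives the tape's lower edge on the front face from (225,278.5) to (255.5,280.8), and the rim's far edge from (233.2,240.5) to (275,244.5). In wrist view 2 the tier top is centred near (165,232), and the post is near (420,270).

```bash
python3 - <<'E'
import cv2,numpy as np
b=cv2.imread("pics/w2.png")
def crop(im,x,y,w,h,s):
    im=cv2.resize(im[y:y+h,x:x+w],None,fx=s,fy=s,interpolation=cv2.INTER_CUBIC)
    for k in range(0,w,10): cv2.line(im,(k*s,0),(k*s,5 if k%50 else 14),(0,255,0),1)
    for k in range(0,h,10): cv2.line(im,(0,k*s),(5 if k%50 else 14,k*s),(0,255,0),1)
    return im
out=np.zeros((600,800,3),np.uint8); out[:,:400]=crop(b,360,200,100,150,4); out[:400,400:]=crop(b,350,330,100,100,4)
g=crop(b,30,110,266,133,1); g=cv2.resize(b[110:350,20:300],(400,200))
out[400:,400:]=g
cv2.imwrite("pics/c2.png",out)
E
```

```text
(no output)
```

View pics/c2.png

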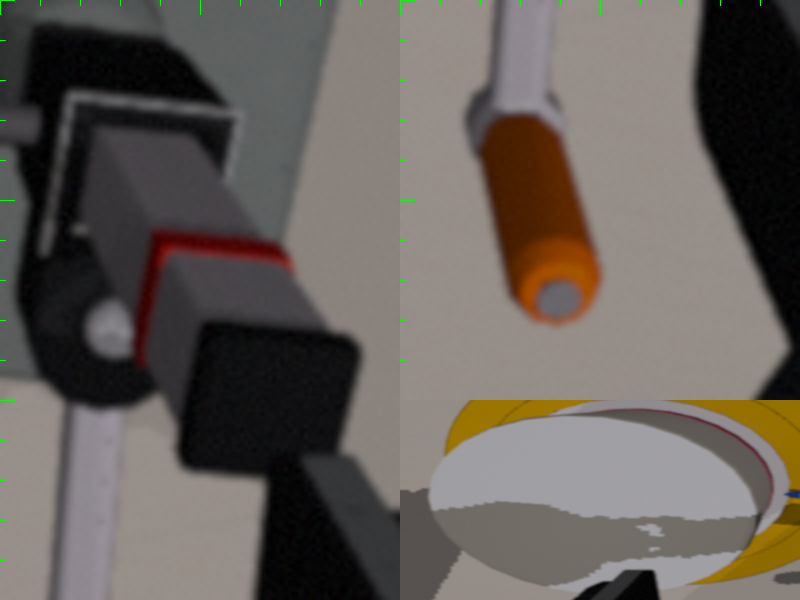

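```bash
python3 - <<'E'
from h import *
p=[np.load("pics/w1.npy"),np.load("pics/w2.npy")]
T={}
for n,u,v in [("tape+y",(225,278.5),(398.25,258)),("tape-y",(255.5,280.75),(430,260.75)),("rim+y",(233.2,240.5),(378,223)),("rim-y",(275,244.5),(420,228)),("knobtop",(247,424),(390,404.5))]:
    T[n],e=tri(p,[u,v]); print(n,T[n].round(4),e)
A,B=P("scene"),P("side")
print("knobtop 4 views",tri(p+[A,B],[(247,424),(390,404.5),(386,223.3),(273.8,242)]))
for z in (.16,.163,.166): print("tier w2",atz(p[1],(155.5,233),z).round(4),"side",atz(B,(300.75,211),z).round(4))
# fit tier top circle (r=.075) to its outline points in w2 and side
from scipy.optimize import least_squares
print(tri([p[1],B],[(155.5,233),(300.75,211)]))
def ell(c):
    t=np.linspace(0,2*np.pi,361); X=np.c_[c[0]+.075*np.cos(t),c[1]+.075*np.sin(t),np.full(361,c[2]),np.ones(361)]
    o=[]
    for q in (p[1],B):
        r=X@q.T; r=r[:,:2]/r[:,2:]; o.append([r[:,0].min(),r[:,0].max(),r[:,1].min(),r[:,1].max()])
    return np.ravel(o)
m=np.array([41,270,128,338,374.7-100,426.7-100+0,202.5,219.5]); m[4],m[5]=250+99/4,250+307/4
m[6]=200+10/4;m[7]=200+78/4
r=least_squares(lambda c:ell(c)-m,[.55,.045,.16],x_scale=.01); print("tier fit",r.x.round(4),r.fun.round(1))
E
```

```text
tape+y [ 0.5812 -0.1057  0.1611] [[0.0, 0.0], [-0.0, -0.0]]
tape-y [ 0.5857 -0.1253  0.1637] [[0.0, 0.4], [-0.1, -0.4]]
rim+y [ 0.5866 -0.0992  0.1059] [[-0.1, -0.5], [0.1, 0.5]]
rim-y [ 0.5919 -0.1315  0.1082] [[0.0, 0.2], [-0.0, -0.2]]
knobtop [ 0.4557 -0.1438  0.1487] [[-0.1, -0.5], [0.1, 0.5]]
knobtop 4 views (array([ 0.45797829, -0.14465866,  0.14868677]), [[1.6, -2.6], [2.0, -1.6], [0.2, 0.4], [-0.6, -1.0]])
tier w2 [0.5579 0.0513 0.16  ] side [0.5496 0.037  0.16  ]
tier w2 [0.5592 0.0504 0.163 ] side [0.5485 0.0286 0.163 ]
tier w2 [0.5605 0.0494 0.166 ] side [0.5474 0.0202 0.166 ]
(array([0.55303975, 0.05421409, 0.15313017]), [[-1.3, 2.4], [0.4, 0.2]])
tier fit [0.5487 0.0514 0.1542] [ 0.7 -0.7 -1.6  1.6 -1.1 -0.9  0.5  0.9]
```

Both wrist views put the tape edge at about z 0.162 and the rim at about 0.107. The rim looks about 3 mm low against the text, and the side camera gives the tape a little lower, so I'll re-measure after the press. The tier fits to (0.549, 0.050) and lies about 167 mm from the post, as it should. I'll shut the fingers and press there.

Request:
servo_tool:
  commands:
    - [-0.2,-3.4,0,0,0]
    - [-0.2,-3.4,0,0,0]
    - [-0.2,-3.4,0,0,0]
    - [0,0,1,0,0]
    - [0,0,2,0,0]
    - [0,0,2,0,0]
    - [0,0,1,0,0]
    - [0,0,1,0,0]
    - [0,0,1,0,0]
    - [0,0,0,0,0]

```text
t: 2.95
tool_pos: [0.5495, 0.0486, 0.1754]
tcp_rot: [3.116, 0.396, -0.005]
force: [0.5, -0.9, -0.2]
grip_width: -0.0
```

Request:
servo_tool:
  commands:
    - [0,0,0.3,0,0]
    - [0,0,0.3,0,0]
    - [0,0,0.3,0,0]
    - [0,0,0,0,0]

```text
t: 3.28
tool_pos: [0.5502, 0.0495, 0.1682]
tcp_rot: [3.116, 0.398, -0.0]
force: [0.1, -0.5, -0.4]
grip_width: -0.0001
```

Request:
servo_tool:
  commands:
    - [0,0,0.3,0,0]
    - [0,0,0.3,0,0]
    - [0,0,0.2,0,0]
    - [0,0,0,0,0]

```text
t: 3.62
tool_pos: [0.5505, 0.0496, 0.1605]
tcp_rot: [3.116, 0.398, 0.001]
force: [-0.3, 0.2, 2.4]
grip_width: -0.0001
```

Request:
servo_tool:
  commands:
    - [0,0,0.25,0,0]
    - [0,0,0.25,0,0]
    - [0,0,0,0,0]

```text
t: 3.87
tool_pos: [0.5505, 0.0496, 0.1557]
tcp_rot: [3.116, 0.398, 0.002]
force: [0.4, -0.6, 3.3]
grip_width: -0.0
```

Request:
servo_tool:
  commands:
    - [0,0,0.2,0,0]
    - [0,0,0.2,0,0]
    - [0,0,0.1,0,0]

```text
t: 4.12
tool_pos: [0.5505, 0.0496, 0.1509]
tcp_rot: [3.116, 0.398, 0.002]
force: [-0.4, 0.3, 5.4]
grip_width: -0.0001
```

Request:
servo_tool:
  commands:
    - [0,0,0.1,0,0]
    - [0,0,0.1,0,0]

```text
t: 4.28
tool_pos: [0.5505, 0.0496, 0.15]
tcp_rot: [3.116, 0.398, 0.002]
force: [-4.9, -0.0, 17.3]
grip_width: -0.0002
```

Request:
servo_tool:
  commands:
    - [0,0,0.1,0,0]
    - [0,0,0,0,0]

```text
t: 4.45
tool_pos: [0.5505, 0.0496, 0.1499]
tcp_rot: [3.116, 0.398, 0.004]
force: [-3.2, 0.6, 15.9]
grip_width: -0.0003
```

The tier is home: it stopped at z = 0.150 while the force rose to 17 N. Next I'll retreat and move to a lower view of the stand.

Request:
servo_tool:
  commands:
    - [0,0,-2,0,0]
    - [0,0,-4,0,0]
    - [0,0,-4,0,0.5]
    - [1.32,3.7,-0.5,0,1]
    - [1.32,3.7,0,0,1]
    - [1.32,3.7,0,0,1]
    - [1.32,3.7,0,0,1]
    - [1.32,3.7,0,0,1]
    - [1.32,3.7,0,0,1]

```text
t: 5.2
tool_pos: [0.6832, -0.1471, 0.2517]
tcp_rot: [-3.116, -0.398, 0.001]
force: [-0.3, 0.6, 1.0]
grip_width: 0.0833
```

Request:
servo_tool:
  commands:
    - [0,0,3,0,1]
    - [0,0,3,0,1]
    - [0,0,0,0,1]
    - [0,0,0,0,1]

```text
t: 5.53
tool_pos: [0.6815, -0.1453, 0.1901]
tcp_rot: [-3.115, -0.397, 0.008]
force: [-0.6, 0.5, 1.4]
grip_width: 0.0855
```

```bash
python3 - <<'E'
from h import *
a=shot("w3"); rel([.456,-.144,.22]); p=P("wrist")
print(proj(p,[.583,-.116,.163]))
u,v=proj(p,[.58,-.116,.14]).astype(int)
x,y=max(u-66,0),max(v-50,0)
im=cv2.resize(a[y:y+100,x:x+133],None,fx=6,fy=6,interpolation=cv2.INTER_CUBIC); print("origin",x,y)
for k in range(0,133,10): cv2.line(im,(k*6,0),(k*6,5 if k%50 else 14),(0,255,0),1)
for k in range(0,100,10): cv2.line(im,(0,k*6),(5 if k%50 else 14,k*6),(0,255,0),1)
cv2.imwrite("pics/c3.png",im)
E
```

```text
t 5.58 tcp [ 0.6827 -0.1453  0.1926] F [ 1.2 -0.2  1.3] w 0.0854 x,y axes [0.968 0.251] [ 0.251 -0.968] tilt [-0. -0. -1.] j6 1.09
to [ 0.456 -0.144  0.22 ] tool cm [-21.91  -5.82  -2.74]
[216.77566411 429.03628013]
origin 158 353
```

View pics/c3.png

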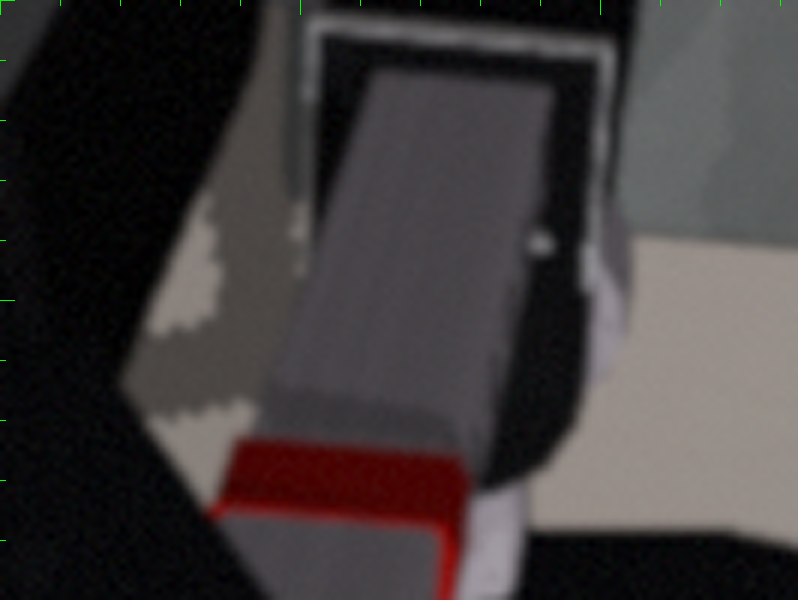

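This crop, with its origin at (158,353), gives the tape's lower edge from (198,426) to (235.8,429.7) and the rim's far edge from (209.7,356.7) to (260,360.3). I'll fit all of it jointly.

```bash
cat > fit.py <<'E'
from h import *
from scipy.optimize import least_squares
p=[np.load(f"pics/w{i}.npy") for i in (1,2,3)]; B=P("side"); A=P("scene")
# corners (+x,+y),(+x,-y)
tape=[[(225,278.5),(255.5,280.75)],[(398.25,258),(430,260.75)],[(198,426),(235.8,429.7)]]
rim=[[(233.2,240.5),(275,244.5)],[(378,223),(420,228)],[(209.7,356.7),(260,360.3)]]
def pts(s,h,z):
    x,y,a=s; ex=np.array([np.cos(a),np.sin(a)]); ey=np.array([-np.sin(a),np.cos(a)])
    return [np.append([x,y]+h*ex+k*h*ey,z) for k in (1,-1)]
def res(v,views):
    r=[]
    for i in views:
        d=v[5:].reshape(-1,2)[i]   # per-view image shift (calibration error), weak prior
        for X,u in zip(pts(v[:3],.0102,v[3]),tape[i]): r+=list(proj(p[i],X)+d-u)
        for X,u in zip(pts(v[:3],.0165,v[4]),rim[i]): r+=list(proj(p[i],X)+d-u)
    return np.r_[np.array(r)/.5,v[5:]/2.5]
if __name__=="__main__":
    for vs in ([0,1],[0,2],[1,2],[0,1,2]):
        o=least_squares(res,np.r_[.5735,-.117,.14,.162,.108,np.zeros(6)],args=(vs,),x_scale=np.r_[.01,.01,.1,.01,.01,np.ones(6)])
        print(vs,o.x[:5].round(4),"diff",round(o.x[3]-o.x[4],4),o.x[5:].round(1),"rms",np.std(o.fun).round(2))
    s=o.x
    print("side tape corners",[proj(B,X).round(1).tolist() for X in pts(s[:3],.0102,s[3])])
    im=cv2.imread("pics/side0.png").astype(int); red=im[:,:,2]-im[:,:,1]
    print(red[222:242,314:324:1])
E
python3 fit.py
```

```text
[0, 1] [ 0.573  -0.1159  0.1495  0.1613  0.1068] diff 0.0545 [2.  0.7 2.3 0.7 0.  0. ] rms 0.83
[0, 2] [ 0.5738 -0.1169  0.1574  0.1625  0.1095] diff 0.053 [ 0.9  0.3  0.  -0.   0.9 -0.1] rms 1.02
[1, 2] [ 0.5744 -0.1176  0.1505  0.1645  0.1124] diff 0.052 [ 0.   0.  -1.9 -0.   0.2 -2.2] rms 0.7
[0, 1, 2] [ 0.5736 -0.1169  0.1525  0.1628  0.1098] diff 0.0529 [ 0.9 -0.1  0.1  0.1  0.9 -0.7] rms 0.97
side tape corners [[320.2, 227.9], [322.7, 230.8]]
[[  3   3   5   7   5   5   6   5   4   6]
 [  3   4   6   5   5   6   6   6   5   6]
 [  4   4   6   6   6   4   6   6   5   7]
 [  3   4   5   6   6   5   5   4   5   6]
 [  4   5   6   7   6   5   5   6   5   6]
 [ 10   4   6   7   6   6   6   6   5   7]
 [ 34  11   5   7   6   5   5   5   5   6]
 [ 60  51  41  37  38  49  59  58  52  23]
 [ 59  91  98  94  92 106 117 123 127  44]
 [ 32  95 123 123 123 123 123 123 123  45]
 [ 17  81 101  93  92  93  81  72  61  25]
 [  7  31  39  35  34  37  29  22  13   6]
 [  2   4   6   6   6   5   5   5   7   7]
 [  2   5   6   6   6   5   5   5   6   6]
 [  2   4   5   5   5   5   4   6   6   6]
 [  3   5   6   5   5   5   5   5   6  14]
 [  3   5   6   5   4   5   5   6  18  43]
 [  3   4   5   5   5   4   4   5  30  65]
 [  3   4   6   6   6   5   4   5  27  63]
 [  3   4   5   6   6   5   5   6  27  51]]
```

```bash
python3 - <<'E'
from h import *
B=P("side")
x,y,a=.5736,-.1169,.1525
ex=np.array([np.cos(a),np.sin(a)]); ey=np.array([-np.sin(a),np.cos(a)])
W=lambda sx,sy,z:proj(B,np.append([x,y]+sx*ex+sy*ey,z)).round(2).tolist()
for n,h,z in (("tape lo",.0102,.1628),("tape hi",.0102,.1708),("rim",.0165,.1105),("top",.0105,.203),("carr bot",.0165,.0605)): print(n,W(-h,-h,z),W(h,-h,z))
im=cv2.imread("pics/side0.png"); g=im.sum(2)//3
print("rows 210-226 cols 313-325 (cap)");print(g[210:226,313:326])
print("rows 244-258 cols 308-328");print(g[244:258,308:328])
print("foot area? front edge z=.014:",W(-.075,-.056,.014),W(.075,-.056,.014),"origin offset unknown")
E
```

```text
tape lo [315.1, 231.55] [322.75, 230.78]
tape hi [315.16, 228.61] [322.84, 227.85]
rim [313.08, 251.67] [325.31, 250.29]
top [315.35, 216.65] [323.33, 215.92]
carr bot [312.72, 269.22] [324.76, 267.72]
rows 210-226 cols 313-325 (cap)
[[248 248 248 248 248 248 248 248 248 248 248 248 243]
 [248 248 248 248 248 248 248 248 248 248 248 248 247]
 [248 248 248 248 248 248 248 248 248 248 248 248 243]
 [248 248 248 248 248 248 248 248 248 248 248 245 225]
 [239 226 221 217 216 212 209 208 220 238 241 225 190]
 [196 124 105  85  87  74  60  61 102 174 201 187 175]
 [156  55  61  59  60  60  60  60  60  85 133 166 171]
 [184  72  59  69  72  69  64  60  58  60  86 145 171]
 [192  93  61  67  71  68  63  59  56  56  81 143 170]
 [167 104  79  77  85  85  94 105 115 129 144 163 171]
 [162 112 106 131 148 148 151 147 154 181 184 176 170]
 [166 116 118 161 179 164 154 149 160 184 185 174 170]
 [166 116 120 160 180 164 154 160 169 176 177 174 169]
 [162 108 118 160 179 178 176 175 175 175 176 173 168]
 [162 104 117 161 180 169 154 154 167 175 176 173 166]
 [166 111 118 161 179 169 155 154 168 174
[... 616 characters left out ...]
 133 158
  149 150]
 [117  83  70  66  64  79  96 134 152 125  98 106 130 143 123 105 142 171
  160 148]
 [ 77  70  66  65  68 100 113 141 158 163 152 128 120 125 130 121 137 158
  156 146]
 [ 72  67  60  61  64 112 125 135 143 156 148 125 111  98  97  84  76 112
  142 148]
 [ 67  65  63  65  66  83  87  67  58  59  59  60  60  59  59  59  59 105
  142 149]
 [162 176 176 176 145  83  59  61  60  60  60  60  60  60  59  60  59 108
  147 154]
 [209 214 205 206 172 100  60  60  58  60  59  60  58  59  59  59  60 111
  150 157]
 [192 186 178 177 152  99  59  60  60  59  60  60  59  59  61  59  60 124
  153 156]]
foot area? front edge z=.014: [294.9, 295.31] [350.28, 287.54] origin offset unknown
```

The wrist views put the rim 52 to 54 mm below the tape, and the side view suggests about 51. I'll lift about 50 mm and then trim against the side view. First I'll go over to the knob at (0.4575, -0.144); the tool yaw already matches the lever.

Request:
servo_tool:
  commands:
    - [0,0,-3.5,0,1]
    - [0,0,-3.5,0,1]
    - [-3.63,-0.96,0,0,1]
    - [-3.63,-0.96,0,0,1]
    - [-3.63,-0.96,0,0,1]
    - [-3.63,-0.96,0,0,1]
    - [-3.63,-0.96,0,0,1]
    - [-3.63,-0.96,0,0,1]
    - [0,0,0,0,1]
    - [0,0,0,0,1]

```text
t: 6.42
tool_pos: [0.4568, -0.1442, 0.2654]
tcp_rot: [3.114, 0.397, 0.009]
force: [0.5, -0.1, 0.5]
grip_width: 0.0849
```

```bash
python3 - <<'E'
from h import *
a=shot("w4"); rel([.4575,-.144,.109]); p=P("wrist")
hsv=cv2.cvtColor(a,cv2.COLOR_BGR2HSV); m=cv2.inRange(hsv,(5,150,60),(18,255,255))
n,l,st,c=cv2.connectedComponentsWithStats(m)
for i in range(1,n):
    if st[i,4]>100: print(st[i],c[i].round(1))
for X in ([.4575,-.144,.152],[.4575,-.144,.102]): print(proj(p,X).round(1))
i=1+np.argmax(st[1:,4]); x,y,w,h=st[i,:4]
print(a[y-5:y+h+5:4, x+w//2].tolist())
E
```

```text
t 6.47 tcp [ 0.4582 -0.1444  0.2651] F [-0.  -1.1  0.8] w 0.0852 x,y axes [0.968 0.251] [ 0.251 -0.968] tilt [ 0.005  0.003 -1.   ] j6 0.99
to [ 0.4575 -0.144   0.109 ] tool cm [-0.14 -0.12 15.61]
[297 201  26  38 650] [309.4 217.6]
[311.  232.2]
[311.1 213.1]
[[166, 157, 165], [82, 85, 112], [0, 39, 92], [0, 44, 97], [0, 54, 123], [0, 75, 167], [0, 106, 181], [136, 129, 134], [134, 128, 131], [133, 126, 130], [3, 92, 178], [130, 136, 148]]
```

The knob is within 2 mm of the prediction, so I'll descend and grip.

Request:
servo_tool:
  commands:
    - [0.1,0,3,0,1]
    - [0.05,0,3.5,0,1]
    - [0,0,3.5,0,1]
    - [0,0,2.5,0,1]
    - [0,0,1.5,0,1]
    - [0,0,1,0,1]
    - [0,0,0.6,0,1]
    - [0,0,0,0,1]

```text
t: 7.13
tool_pos: [0.46, -0.144, 0.1056]
tcp_rot: [-3.116, -0.399, 0.001]
force: [0.2, 0.7, -0.1]
grip_width: 0.085
```

Request:
servo_tool:
  commands:
    - [0,0,0,0,0.5]
    - [0,0,0,0,0.2]
    - [0,0,0,0,0]
    - [0,0,0,0,0]
    - [0,0,0,0,0]
    - [0,0,0,0,0]
    - [0,0,0,0,0]
    - [0,0,0,0,0]
  force: 60

```text
t: 7.8
tool_pos: [0.4589, -0.1441, 0.1067]
tcp_rot: [3.116, 0.397, 0.001]
force: [-1.2, -0.6, 2.8]
grip_width: 0.0186
```

```bash
python3 - <<'E'
from h import *
rel([.4595,-.1435,.159])
E
```

```text
t 7.8 tcp [ 0.4589 -0.1441  0.1067] F [-1.2 -0.6  2.8] w 0.0186 x,y axes [0.968 0.251] [ 0.251 -0.968] tilt [ 0.  0. -1.] j6 0.99
to [ 0.4595 -0.1435  0.159 ] tool cm [ 0.08 -0.04 -5.23]
```

Request:
servo_tool:
  commands:
    - [0,0,-0.4,0,0]
    - [0,0,-0.6,0,0]
    - [0,0,-0.6,0,0]
    - [0,0,-0.7,0,0]
    - [0,0,-0.7,0,0]
    - [0,0,-0.7,0,0]
    - [0,0,-0.6,0,0]
    - [0,0,-0.5,0,0]
    - [0,0,-0.3,0,0]
    - [0,0,0,0,0]
  force: 80

```text
t: 8.63
tool_pos: [0.4589, -0.144, 0.158]
tcp_rot: [3.116, 0.398, 0.001]
force: [1.6, 1.5, -2.9]
grip_width: 0.0179
```

```bash
cat > look.py <<'E'
import sys
from h import *
tag=sys.argv[1]
a=eyes.read_camera("side"); b=eyes.read_camera("scene"); cv2.imwrite(f"pics/side_{tag}.png",a)
def crop(im,x,y,w,h,s):
    im=cv2.resize(im[y:y+h,x:x+w],None,fx=s,fy=s,interpolation=cv2.INTER_CUBIC)
    for k in range(0,w,10): cv2.line(im,(k*s,0),(k*s,5 if k%50 else 14),(0,255,0),1)
    for k in range(0,h,10): cv2.line(im,(0,k*s),(5 if k%50 else 14,k*s),(0,255,0),1)
    return im
out=np.hstack([crop(a,290,205,50,60,8),crop(b,290,170,100,120,4)]); cv2.imwrite(f"pics/l_{tag}.png",out)
g=a.sum(2)//3; red=a[:,:,2].astype(int)-a[:,:,1]
print("red");print(red[227:236,313:326]);print("gray");print(g[227:242,310:328])
rel([.4595,-.1435,.159])
E
python3 look.py a
```

```text
red
[[ 15  10   4   5   7   6   5   6   5   6   6   7   7]
 [ 31  35  10   6   6   5   6   6   5   6   7   7   7]
 [ 34  63  54  42  39  41  51  59  57  54  24   8   6]
 [ 28  63  94 102  97  97 111 123 131 135  49   6  10]
 [ 11  36  98 129 130 128 129 129 130 128  64   3  13]
 [  2  21  83 105  97  96  97  88  80  77  47   4  12]
 [  3   9  43  55  47  44  42  27  20  10   1   1   2]
 [  3   1   0   1   0   1   1   1   1   2   2   1   2]
 [  3   1   1   0   1   3   2   3   2   3   3   4   9]]
gray
[[204 205 195 152 103 122 167 184 182 181 181 180 179 180 178 172 212 232]
 [204 205 185 130  83 124 169 174 165 164 165 172 178 179 178 176 214 232]
 [169 168 157 115  81 122 156 153 143 140 137 146 151 167 177 180 217 233]
 [ 97  97 106  98  79 104 120 121 120 116 110 105  98 141 167 174 198 213]
 [ 66  62  78  90  82  89  97  97  99  98  98  98  99 108 130 156 168 164]
 [ 67  64  64  73  84  97 114 122 120 120 117 114 104  79  79 119 158 156]
 [ 64  65  63  64  75  93 109 121 121 132 135 131 127 139 146 165 182 158]
 [ 73  74  75  87 145 176 157 126 114 126 133 122 119 139 145 161 178 156]
 [ 68  73  73  83 142 174 151 114  99  99  99  88  74  66  60  74 138 153]
 [ 75  93 104  92  70  59  57  59  58  59  59  59  60  60  60  77 138 152]
 [197 194 164 106  72  59  59  59  59  60  60  59  58  60  60  79 160 176]
 [223 216 184 115  61  58  60  59  58  59  59  58  60  61  60  80 182 209]
 [186 184 177 129  61  59  59  58  59  60  59  59  59  59  61  81 188 226]
 [182 180 173 126  63  57  59  59  58  59  59  59  59  59  60  81 187 230]
 [182 169 145 104  67  62  60  60  58  59  59  59  59  59  60  85 189 230]]
t 8.73 tcp [ 0.4589 -0.144   0.1574] F [ 3.3  2.1 -3.8] w 0.0182 x,y axes [0.968 0.251] [ 0.251 -0.968] tilt [ 0.001  0.    -1.   ] j6 0.99
to [ 0.4595 -0.1435  0.159 ] tool cm [ 0.07 -0.04 -0.16]
```

View pics/l_a.png

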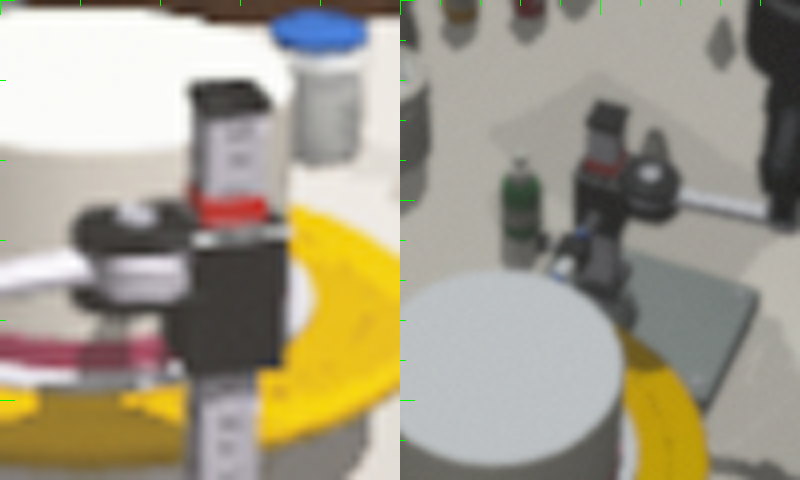

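```bash
python3 - <<'E'
from h import *
from scipy.ndimage import gaussian_filter
B=P("side"); x,y,a=.5736,-.1169,.1525
ex=np.array([np.cos(a),np.sin(a)]); ey=np.array([-np.sin(a),np.cos(a)])
W=lambda sx,sy,z:proj(B,np.append([x,y]+sx*ex+sy*ey,z))
def row(h,z,c):
    p,q=W(-h,-h,z),W(h,-h,z); return p[1]+(q[1]-p[1])*(c-p[0])/(q[0]-p[0])
for z in (.159,.162):
  print(z,[(c,round(row(.0102,z,c),2),round(row(.0165,z,c),2),round(row(.0165,z,c)-row(.0102,z,c),2)) for c in (316,319,322)], "px/mm",(row(.0165,z,319)-row(.0165,z+.01,319))/10)
# pixel profile columns averaged
for n in ("side0","side_a"):
    im=cv2.imread(f"pics/{n}.png").astype(int)
    r0=249 if n=="side0" else 230
    for c in (314,315,323,324): print(n,c,r0,im[r0:r0+7,c].tolist())
E
```

```text
0.159 [(316, np.float64(232.85), np.float64(233.84), np.float64(0.99)), (319, np.float64(232.55), np.float64(233.53), np.float64(0.99)), (322, np.float64(232.24), np.float64(233.23), np.float64(0.99))] px/mm 0.36723777926602563
0.162 [(316, np.float64(231.75), np.float64(232.74), np.float64(0.99)), (319, np.float64(231.45), np.float64(232.44), np.float64(0.98)), (322, np.float64(231.15), np.float64(232.13), np.float64(0.98))] px/mm 0.36797754856987125
side0 314 249 [[99, 99, 102], [110, 110, 113], [95, 95, 98], [113, 114, 114], [125, 126, 126], [86, 87, 89], [58, 60, 61]]
side0 315 249 [[153, 147, 152], [157, 151, 156], [136, 132, 134], [142, 141, 142], [135, 135, 135], [65, 67, 70], [59, 61, 63]]
side0 323 249 [[89, 124, 136], [75, 76, 78], [105, 105, 107], [120, 121, 123], [83, 85, 86], [57, 59, 62], [58, 61, 63]]
side0 324 249 [[87, 180, 215], [90, 145, 166], [134, 144, 148], [136, 137, 138], [75, 77, 78], [57, 58, 63], [57, 59, 62]]
side_a 314 230 [[56, 60, 123], [68, 71, 107], [76, 78, 99], [70, 73, 82], [145, 145, 146], [141, 143, 144], [69, 69, 73]]
side_a 315 230 [[70, 74, 168], [53, 59, 157], [67, 71, 154], [78, 79, 122], [176, 177, 177], [174, 174, 175], [55, 60, 62]]
side_a 323 230 [[121, 127, 176], [85, 88, 152], [62, 64, 111], [138, 140, 141], [137, 139, 141], [65, 66, 69], [58, 60, 63]]
side_a 324 230 [[160, 168, 174], [125, 132, 135], [77, 79, 83], [144, 147, 148], [144, 146, 147], [58, 60, 64], [58, 60, 63]]
```

```bash
python3 - <<'E'
from h import *
B=P("side"); x,y,a=.5736,-.1169,.1525
ex=np.array([np.cos(a),np.sin(a)]); ey=np.array([-np.sin(a),np.cos(a)])
W=lambda sx,sy,z:proj(B,np.append([x,y]+sx*ex+sy*ey,z))
def row(h,z,c):
    p,q=W(-h,-h,z),W(h,-h,z); return p[1]+(q[1]-p[1])*(c-p[0])/(q[0]-p[0])
for z in (.158,.160,.162):
    print(z,"bottom-tape at equal",[round(row(.0165,z-.05,c)-row(.0102,z,c),2) for c in (316,319,322)])
im=cv2.imread("pics/side_a.png"); g=im.sum(2)//3
print(g[247:257,312:327])
im=cv2.imread("pics/side0.png"); g=im.sum(2)//3
print("start");print(g[264:274,312:327]); print([round(row(.0165,.0605,c),2) for c in (316,319,322)])
E
```

```text
0.158 bottom-tape at equal [np.float64(19.02), np.float64(18.98), np.float64(18.94)]
0.16 bottom-tape at equal [np.float64(19.04), np.float64(19.0), np.float64(18.96)]
0.162 bottom-tape at equal [np.float64(19.06), np.float64(19.02), np.float64(18.98)]
[[ 55  58  61  61  59  59  59  60  60  59  58  60  60  96 144]
 [ 55  58  61  60  59  60  58  60  60  60  58  59  60  97 140]
 [ 62  58  62  60  60  60  59  60  59  60  58  59  60 108 143]
 [133  59  61  60  60  59  59  58  60  60  59  60  60 107 144]
 [151  80  62  64  66  69  73  72  78  82 112 125 125 136 150]
 [128 111  83  93  99 102 104 103 107 110 145 152 151 153 152]
 [143 126 100 113 122 113 104 113 120 120 149 150 144 146 150]
 [146 122 101 115 121 134 143 149 152 154 165 150 144 146 154]
 [149 113  97 138 157 169 181 180 179 187 189 153 154 154 157]
 [151 109  92 157 185 181 181 181 179 187 186 155 157 156 158]]
start
[[ 56  58  60  59  59  60  60  59  58  59  60  58  69 103 121]
 [ 56  59  61  59  59  60  60  60  59  58  58  60  71 105 120]
 [ 56  59  61  60  60  59  60  60  59  60  59  59  65 102 121]
 [ 57  58  62  61  59  60  58  58  60  59  59  59  65 101 122]
 [ 59  59  60  59  57  59  60  62  59  60  59  61  70 103 121]
 [ 60  59  60  60  60  70  79  87  93  93  87  81  88 111 153]
 [ 62  79  90  82  75  82  99 107 104 101  96  88 124 164 199]
 [ 69  84  97  90  83  85 117 143 127  90  78  80 143 199 215]
 [ 85  72  80  81  80  82 118 157 155 115  80  89 144 198 216]
 [ 98  76  80  82  84  82 104 133 149 145 154 170 186 196 195]]
[np.float64(268.81), np.float64(268.44), np.float64(268.06)]
```

```bash
python3 - <<'E'
from fit import *
from h import R
# per-view small camera rotation (2 shift px + 1 roll) and known-size anchors: cap top z=.203, foot top z=.014 (150x112)
cap={0:[((-1,1),(207,341.25)),((-1,-1),(245.75,344.5))],1:[((-1,1),(405.5,316.25))]}
foot={0:[((1,1),(226,167)),((1,-1),(337,179)),((-1,-1),(319,312))],1:[((1,1),(341,155)),((1,-1),(451,165))]}
def F(v,side=False):
    s=v[:3]; x,y,a=s; ex=np.array([np.cos(a),np.sin(a)]); ey=np.array([-np.sin(a),np.cos(a)])
    q=lambda sx,sy,z: np.append([x,y]+sx*ex+sy*ey,z)
    D=v[8:].reshape(3,3); r=[]
    def pr(i,X):
        c=np.array([320,240]); t=D[i,2]; u=proj(p[i],X)-c
        return c+u+D[i,:2]+t*.01*np.array([-u[1],u[0]])
    for i in range(3):
        for X,u in zip(pts(s,.0102,v[3]),tape[i]): r+=list((pr(i,X)-u)/.5)
        for X,u in zip(pts(s,.0165,v[4]),rim[i]): r+=list((pr(i,X)-u)/.5)
        for (k,l),u in cap.get(i,[]): r+=list((pr(i,q(k*v[5],l*v[5],.203))-u)/1)
        for (k,l),u in foot.get(i,[]): r+=list((pr(i,q(v[6]+k*.075,v[7]+l*.056,.014))-u)/1.5)
    return np.r_[r,D[:,:2].ravel()/2.5,D[:,2],(v[5]-.0105)/.0007]
v0=np.r_[.5735,-.117,.15,.162,.109,.0105,0,0,np.zeros(9)]
o=least_squares(F,v0,x_scale=np.r_[.01,.01,.1,.01,.01,.001,.01,.01,np.ones(9)])
J=o.jac; C=np.linalg.inv(J.T@J); k=np.zeros(17);k[3]=1;k[4]=-1
print(o.x[:8].round(4),"diff",(o.x[3]-o.x[4]).round(4),"+-",np.sqrt(k@C@k).round(4)); print(o.fun.round(1))
E
```

```text
[ 0.5738 -0.1168  0.1508  0.1636  0.111   0.0107 -0.0204 -0.0103] diff 0.0526 +- 0.0005
[-0.3 -1.1  2.3  0.9 -2.6 -0.7  0.2  0.5  0.4 -0.  -0.5  0.4 -1.7 -0.7
  1.3 -0.1  1.3  1.4  0.9 -0.9 -0.8 -0.2 -0.1  1.   0.2 -0.2  0.2  0.8
 -1.4 -0.9  0.7  0.7  0.2  1.2 -1.  -0.5  1.5 -0.7 -0.7  0.2  0.5  0.1
 -0.1 -0.2  0.2 -0.8  0.6  0.4 -0.6  0.2]
```

The grip held and the carriage rose. The estimates of the remaining lift disagree: about 0 mm from the side view and about 2 mm from the wrist fit. The round knob lets me turn the tool in place, so I'll raise 0.8 mm and turn until the wrist camera sees the tape and rim from close by.

Request:
servo_tool:
  commands:
    - [0,0,-0.08,0,0]
    - [0,0,0,-5,0]
    - [0,0,0,-7,0]
    - [0,0,0,-7,0]
    - [0,0,0,-7,0]
    - [0,0,0,-7,0]
    - [0,0,0,-7,0]
    - [0,0,0,-7,0]
  force: 80

```text
t: 9.4
tool_pos: [0.4587, -0.1458, 0.158]
tcp_rot: [2.693, 1.613, -0.003]
force: [1.0, -8.1, -3.3]
grip_width: 0.0179
```

Request:
servo_tool:
  commands:
    - [0,0,0,-7,0]
    - [0,0,0,-7,0]
    - [0,0,0,-7,0]
    - [0,0,0,-7,0]
    - [0,0,0,-7,0]
    - [0,0,0,-7,0]
    - [0,0,0,-7,0]
    - [0,0,0,-7,0]
    - [0,0,0,0,0]
    - [0,0,0,0,0]

```text
t: 10.23
tool_pos: [0.4583, -0.1446, 0.1579]
tcp_rot: [-1.633, -2.683, 0.002]
force: [1.6, -4.2, -3.8]
grip_width: 0.0182
```

```bash
python3 - <<'E'
from h import *
a=shot("w5"); rel([.4589,-.144,.159]); p=P("wrist")
for h,z in ((.0102,.162),(.0165,.162)):
    ex=np.array([.9886,.1502]); ey=np.array([-.1502,.9886]); print([proj(p,np.append(np.array([.5738,-.1168])+h*(i*ex+j*ey),z)).round(1).tolist() for i,j in ((-1,-1),(-1,1),(1,1))])
u,v=proj(p,[.5738,-.1168,.15]).astype(int); x,y=max(min(u-66,507),0),max(min(v-50,380),0)
im=cv2.resize(a[y:y+100,x:x+133],None,fx=6,fy=6,interpolation=cv2.INTER_CUBIC); print("origin",x,y)
for k in range(0,133,10): cv2.line(im,(k*6,0),(k*6,5 if k%50 else 14),(0,255,0),1)
for k in range(0,100,10): cv2.line(im,(0,k*6),(5 if k%50 else 14,k*6),(0,255,0),1)
cv2.imwrite("pics/c5.png",im)
E
```

```text
t 10.28 tcp [ 0.4584 -0.1445  0.1579] F [ 0.8 -3.4 -3.6] w 0.0178 x,y axes [-0.46   0.888] [0.888 0.46 ] tilt [-0.    -0.001 -1.   ] j6 -0.81
to [ 0.4589 -0.144   0.159 ] tool cm [ 0.02  0.07 -0.11]
[[550.4, 392.5], [575.3, 354.4], [618.0, 367.7]]
[[530.2, 399.9], [569.9, 337.8], [639.6, 359.7]]
origin 500 312
```

View pics/c5.png

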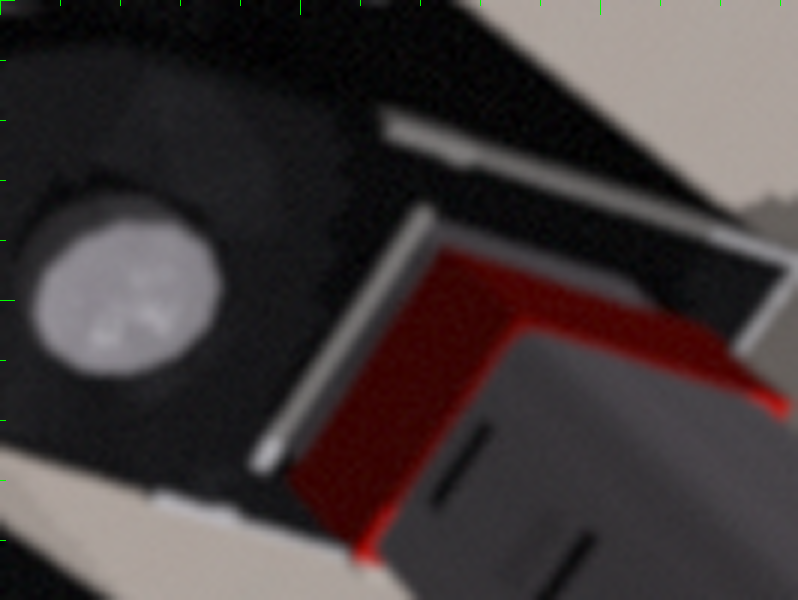

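```bash
python3 - <<'E'
from h import *
from scipy.optimize import least_squares
p=np.load("pics/w5.npy"); ex=np.array([.9886,.1502]); ey=np.array([-.1502,.9886]); c=np.array([.5738,-.1168])
q=lambda i,j,h,z,c=c: np.append(c+h*(i*ex+j*ey),z)
for h,i,j in ((.0102,-1,1),(.0165,-1,1)): print("px per mm z",(proj(p,q(i,j,h,.163))-proj(p,q(i,j,h,.162))).round(2))
obs=[(.0102,-1,1,(573.3,352.8),0),(.0102,-1,-1,(548.3,390.3),0),(.0165,-1,1,(564.2,332),1),(.0165,1,1,(632.5,355.7),1)]
junc=(500+431/6,312+226/6)   # post face/rim junction, at post (h=.010)
def f(v,par=True):
    r=[]
    for h,i,j,u,k in obs: r+=list(proj(p,q(i,j,h,v[2+k],c+v[:2]))-u)
    r+=list(proj(p,q(-1,1,.010,v[3],c+v[:2]))-junc)
    return np.r_[r,v[:2]/.0015]
o=least_squares(f,[0,0,.162,.161],x_scale=[.001]*4); print(o.x.round(4),"gap mm",1e3*(o.x[2]-o.x[3]),o.fun.round(1))
# local direct gap: grey strip measured on +y face
d=proj(p,q(0,1,.0101,.163))-proj(p,q(0,1,.0101,.162)); print("dz dir at +y face",d)
im=cv2.imread("pics/w5.png")
for s in (-.006,-.003,0,.003,.005):
    a=proj(p,np.append(c+o.x[:2]+s*ex+.0102*ey,o.x[2]))
    t=np.arange(-9,6,.75); pr=[im[int(round(a[1]+d[1]/np.hypot(*d)*k)),int(round(a[0]+d[0]/np.hypot(*d)*k))] for k in t]
    print(s,a.round(1),[(int(x[2]),int(x[1])) for x in pr])
E
```

```text
px per mm z [1.54 1.47]
px per mm z [1.53 1.4 ]
[ 1.000e-04 -1.000e-04  1.606e-01  1.585e-01] gap mm 2.1223623060026284 [-0.  -0.3  0.4  0.   0.5  1.1  0.7 -1.  -1.5  0.3  0.1 -0.1]
dz dir at +y face [1.65314206 1.50491463]
-0.006 [582.1 355.2] [(45, 42), (57, 54), (51, 48), (62, 59), (60, 57), (66, 60), (64, 60), (67, 57), (68, 60), (69, 45), (69, 52), (70, 36), (70, 36), (73, 25), (73, 25), (72, 10), (72, 10), (73, 8), (73, 8), (73, 7)]
-0.003 [588.4 357.1] [(40, 37), (59, 56), (53, 50), (64, 61), (61, 59), (68, 62), (67, 62), (68, 57), (68, 57), (68, 49), (68, 49), (70, 36), (70, 36), (70, 23), (70, 23), (72, 14), (72, 17), (73, 4), (73, 10), (70, 0)]
0 [594.6 359.1] [(42, 40), (54, 51), (54, 51), (65, 62), (65, 62), (69, 64), (69, 64), (70, 61), (70, 61), (71, 54), (71, 57), (73, 41), (71, 48), (72, 25), (71, 33), (72, 13), (72, 18), (73, 6), (71, 5), (71, 10)]
0.003 [600.8 361. ] [(43, 42), (36, 33), (57, 54), (50, 47), (64, 61), (63, 60), (67, 63), (67, 63), (70, 61), (70, 61), (71, 56), (71, 56), (72, 46), (72, 24), (71, 25), (73, 20), (73, 20), (71, 5), (71, 5), (72, 6)]
0.005 [605.  362.3] [(36, 35), (52, 51), (52, 51), (64, 61), (58, 56), (69, 64), (67, 62), (71, 63), (72, 67), (72, 58), (72, 60), (72, 46), (71, 50), (71, 31), (71, 31), (72, 14), (72, 14), (72, 10), (72, 10), (71, 0)]
```

```bash
python3 - <<'E'
from h import *
from scipy.ndimage import map_coordinates
p=np.load("pics/w5.npy"); ex=np.array([.9886,.1502]); ey=np.array([-.1502,.9886]); c=np.array([.5739,-.1169])
q=lambda s,h,z: proj(p,np.append(c+s*ex+h*ey,z))
im=cv2.imread("pics/w5.png").astype(float)
z=.1606; a,b=q(-.006,.0102,z),q(.006,.0102,z); L=np.linalg.norm(b-a); u=(b-a)/L; n=np.array([-u[1],u[0]])
t=np.arange(-20,6,.5); prof=np.zeros((len(t),3))
S=np.linspace(.1,.7,40)
for s in S:
    pt=(a+(b-a)*s)[:,None]+n[:,None]*t
    prof+=np.stack([map_coordinates(im[:,:,k],[pt[1],pt[0]],order=1) for k in range(3)],1)/len(S)
for k,(tt,v) in enumerate(zip(t,prof)): print(tt,v.round(0).astype(int).tolist(),end="; ")
N=lambda h,zz:round(float((q(0,h,zz)-a)@n),2)
print("\nperp: tape",N(.0102,z),"| for rim at z-2,z-3,z-4mm: junction h=.010",[N(.010,z-k/1e3) for k in (0,2,3,4)],"outer .0165",[N(.0165,z-k/1e3) for k in (0,2,3,4)],"inner line .015",[N(.015,z-k/1e3) for k in (0,2,3,4)])
E
```

```text
-20.0 [10, 10, 9]; -19.5 [16, 16, 16]; -19.0 [26, 26, 26]; -18.5 [39, 39, 40]; -18.0 [53, 54, 55]; -17.5 [67, 68, 70]; -17.0 [80, 81, 83]; -16.5 [89, 90, 93]; -16.0 [94, 95, 98]; -15.5 [93, 94, 96]; -15.0 [85, 86, 88]; -14.5 [71, 72, 73]; -14.0 [54, 54, 55]; -13.5 [37, 37, 38]; -13.0 [23, 23, 23]; -12.5 [15, 14, 14]; -12.0 [12, 11, 10]; -11.5 [10, 10, 9]; -11.0 [11, 10, 10]; -10.5 [12, 11, 11]; -10.0 [12, 11, 11]; -9.5 [11, 10, 10]; -9.0 [11, 10, 10]; -8.5 [11, 10, 10]; -8.0 [10, 9, 10]; -7.5 [10, 8, 9]; -7.0 [10, 9, 8]; -6.5 [10, 9, 9]; -6.0 [11, 10, 9]; -5.5 [13, 11, 11]; -5.0 [18, 16, 17]; -4.5 [26, 24, 25]; -4.0 [36, 34, 35]; -3.5 [47, 44, 46]; -3.0 [56, 53, 55]; -2.5 [63, 59, 63]; -2.0 [66, 62, 67]; -1.5 [66, 61, 69]; -1.0 [61, 57, 70]; -0.5 [53, 50, 70]; 0.0 [43, 40, 71]; 0.5 [30, 29, 71]; 1.0 [19, 19, 71]; 1.5 [10, 10, 72]; 2.0 [5, 6, 72]; 2.5 [3, 4, 72]; 3.0 [3, 4, 72]; 3.5 [3, 5, 72]; 4.0 [3, 5, 72]; 4.5 [3, 4, 71]; 5.0 [3, 4, 71]; 5.5 [2, 3, 71]; 
perp: tape 0.0 | for rim at z-2,z-3,z-4mm: junction h=.010 [0.44, -1.4, -2.3, -3.19] outer .0165 [-14.02, -15.71, -16.54, -17.36] inner line .015 [-10.65, -12.38, -13.22, -14.06]
```

```bash
cat > sidecmp.py <<'E'
import sys
from h import *
# vertical shift (px) of carriage between side pictures, by sub-pixel correlation along rows on carriage columns
def prof(n,r0,r1):
    im=cv2.imread(f"pics/{n}.png").astype(float); return im[r0:r1,316:325].mean((1,2)), im
new=sys.argv[1]; im=eyes.read_camera("side"); cv2.imwrite(f"pics/{new}.png",im)
g=im.sum(2)//3; red=im[:,:,2].astype(int)-im[:,:,1]
print(g[228:242,312:327]); print(red[228:235,314:324]); print("bottom");print(g[248:256,314:326])
E
python3 sidecmp.py side_b
```

```text
[[186 128  81 123 170 176 165 164 164 172 178 179 178 178 216]
 [165 115  79 124 156 154 142 139 137 145 151 169 177 181 218]
 [108  88  78 102 121 120 120 114 110 105  99 136 164 174 198]
 [ 58  81  86  88  98  97  98  96  98  97  99  99 141 167 169]
 [ 61  81  98 102 114 121 119 120 129 135 117  81 102 153 173]
 [ 62  67 119 131 121 128 127 117 120 130 114 104 109 163 183]
 [ 66  86 132 159 166 162 172 159 132 124 114 126 126 148 174]
 [ 63  90 110 141 155 147 160 152 128 112  97  98  88  89 144]
 [ 65  69  74  73  66  58  58  57  57  59  57  58  60  76 138]
 [182 132  61  56  56  57  57  58  57  58  58  58  59  79 160]
 [212 155  66  57  58  58  58  58  59  57  59  58  60  80 183]
 [180 133  66  56  57  56  57  58  58  58  57  59  58  80 189]
 [175 130  66  58  57  58  58  58  59  57  59  57  59  81 188]
 [159 107  61  58  57  58  59  59  58  58  59  58  60  83 191]]
[[ 36  11   7   6   6   5   5   5   5   7]
 [ 65  54  42  38  41  51  60  60  54  25]
 [ 64  95 103  99  98 111 124 131 133  52]
 [ 34 101 130 132 130 131 130 131 130  70]
 [ 20  81 106  98  97  98  85  75  74  46]
 [  6  31  52  45  45  48  38  26  15   2]
 [  0   1   2   3   1   2   1   1   1   1]]
bottom
[[ 59  57  58  60  60  59  58  58  57  59  60  97]
 [ 60  59  58  59  60  58  59  59  58  59  61 109]
 [ 60  59  59  59  59  58  60  59  58  59  60 107]
 [ 61  58  59  59  59  64  69  72  79  95 104 128]
 [ 74  80  91  95  96  98 100 103 127 137 141 148]
 [ 94 104 118 112 103 113 119 121 149 150 144 146]
 [102 115 122 112 127 149 154 154 165 150 144 145]
 [ 97 137 157 157 169 182 179 188 188 155 154 156]]
```

The turn in place cost about 1 mm of slip. The close view clearly shows bare post between the rim and the tape, so there is a gap of roughly 2 to 4 mm. I'll raise 2.5 mm and null it in this view.

Request:
servo_tool:
  commands:
    - [0,0,-0.1,0,0]
    - [0,0,-0.1,0,0]
    - [0,0,-0.05,0,0]
    - [0,0,0,0,0]
    - [0,0,0,0,0]
  force: 100

```text
t: 10.75
tool_pos: [0.4583, -0.1444, 0.1607]
tcp_rot: [-1.629, -2.686, 0.002]
force: [-1.1, -5.5, -3.0]
grip_width: 0.0181
```

```bash
cat > gap.py <<'E'
import sys
from h import *
from scipy.ndimage import map_coordinates
tag=sys.argv[1]; a0=shot(tag); rel([.4589,-.144,.16]); p=P("wrist")
ex=np.array([.9886,.1502]); ey=np.array([-.1502,.9886]); c=np.array([.5739,-.1169])
q=lambda s,h,z: proj(p,np.append(c+s*ex+h*ey,z))
im=a0.astype(float); z=.1606
a,b=q(-.006,.0102,z),q(.006,.0102,z); u=(b-a)/np.linalg.norm(b-a); n=np.array([-u[1],u[0]])
t=np.arange(-20,8,.5); prof=np.zeros((len(t),3)); S=np.linspace(.1,.7,40)
for s in S:
    pt=(a+(b-a)*s)[:,None]+n[:,None]*t
    prof+=np.stack([map_coordinates(im[:,:,k],[pt[1],pt[0]],order=1) for k in range(3)],1)/len(S)
print([(float(tt),int(v[1]),int(v[2])) for tt,v in zip(t,prof)])
u,v=proj(p,[.5738,-.1168,.15]).astype(int); x,y=max(min(u-66,507),0),max(min(v-50,380),0)
out=cv2.resize(a0[y:y+100,x:x+133],None,fx=6,fy=6,interpolation=cv2.INTER_CUBIC); print("origin",x,y); cv2.imwrite(f"pics/c_{tag}.png",out)
E
python3 gap.py w6
```

```text
t 10.8 tcp [ 0.4584 -0.1444  0.1607] F [ 0.1 -5.1 -4.2] w 0.0178 x,y axes [-0.462  0.887] [0.887 0.462] tilt [-0.    -0.001 -1.   ] j6 -0.81
to [ 0.4589 -0.144   0.16  ] tool cm [0.01 0.07 0.07]
[(-20.0, 6, 6), (-19.5, 6, 6), (-19.0, 5, 5), (-18.5, 5, 5), (-18.0, 7, 7), (-17.5, 11, 11), (-17.0, 18, 19), (-16.5, 28, 29), (-16.0, 42, 43), (-15.5, 57, 58), (-15.0, 71, 73), (-14.5, 83, 85), (-14.0, 92, 94), (-13.5, 95, 97), (-13.0, 92, 94), (-12.5, 82, 83), (-12.0, 67, 68), (-11.5, 49, 50), (-11.0, 33, 34), (-10.5, 21, 21), (-10.0, 13, 13), (-9.5, 10, 10), (-9.0, 9, 9), (-8.5, 9, 10), (-8.0, 9, 9), (-7.5, 10, 10), (-7.0, 10, 10), (-6.5, 10, 9), (-6.0, 9, 9), (-5.5, 9, 9), (-5.0, 9, 9), (-4.5, 9, 10), (-4.0, 9, 9), (-3.5, 9, 9), (-3.0, 11, 12), (-2.5, 15, 18), (-2.0, 20, 26), (-1.5, 25, 36), (-1.0, 28, 47), (-0.5, 29, 57), (0.0, 26, 64), (0.5, 20, 68), (1.0, 14, 70), (1.5, 9, 72), (2.0, 5, 72), (2.5, 4, 72), (3.0, 4, 71), (3.5, 4, 71), (4.0, 3, 71), (4.5, 3, 70), (5.0, 3, 70), (5.5, 3, 71), (6.0, 4, 73), (6.5, 5, 76), (7.0, 9, 80), (7.5, 14, 84)]
origin 496 309
```

View pics/c_w6.png

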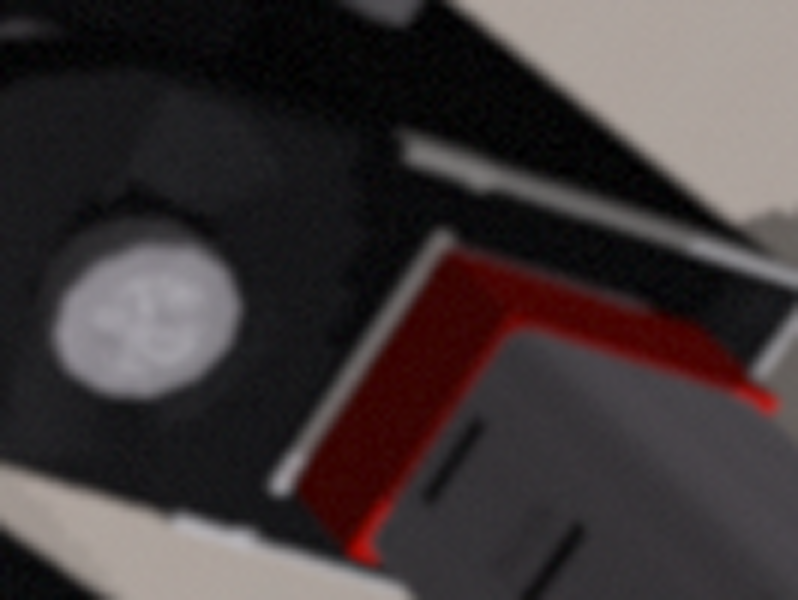

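The strip on the post face has nearly closed: the tape's lower edge almost meets the rim on both visible faces. The net lift of about 52.7 mm also matches the wrist fit. Now I'll swing the lever along its 88 mm arc, turning the tool with it.

Request:
servo_tool:
  commands:
    - [-0.385,-0.075,0,-2.55,0]
    - [-0.385,-0.075,0,-2.55,0]
    - [-0.385,-0.075,0,-2.55,0]
    - [-0.385,-0.075,0,-2.55,0]
    - [-0.385,-0.075,0,-2.55,0]
    - [-0.385,-0.075,0,-2.55,0]
    - [-0.385,-0.075,0,-2.55,0]
    - [-0.385,-0.075,0,-2.55,0]
    - [-0.385,-0.075,0,-2.55,0]
    - [-0.385,-0.075,0,-2.55,0]
  force: 100

```text
t: 11.63
tool_pos: [0.4768, -0.179, 0.1607]
tcp_rot: [-0.993, -2.98, 0.002]
force: [1.1, -4.0, -4.2]
grip_width: 0.018
```

```bash
cat > lev.py <<'E'
from h import *
s=manip.get_state(); d=s["tool_pos"][:2]-np.array([.5441,-.1213]); M=R.from_rotvec(s["tcp_rot"]).as_matrix()
th=np.arctan2(d[1],d[0]); lev=(th-np.pi-.1508)%(2*np.pi)
print("lever",round(lev,3),"radius",np.hypot(*d).round(4),"z",s["tool_pos"][2].round(4),"F tool",(M.T@s["force"]).round(1),"j6",s["joint_pos"][5].round(2),"yaw",np.degrees(np.arctan2(M[1,0],M[0,0])).round(1),"w",s["grip_width"],"t",s["t"])
rt=M.T@np.array([.5441+.088*np.cos(np.pi+.1508+1.45)-s["tool_pos"][0],-.1213+.088*np.sin(np.pi+.1508+1.45)-s["tool_pos"][1],0]); print("to closed, tool cm",(rt*100).round(2))
E
python3 lev.py
```

```text
lever 0.558 radius 0.0886 z 0.1607 F tool [-3.3 -2.5  4.2] j6 -1.31 yaw 143.1 w 0.01798275505137871 t 11.6333
to closed, tool cm [-7.41  1.78 -0.  ]
```

Request:
servo_tool:
  commands:
    - [-0.385,-0.075,0,-2.55,0]
    - [-0.385,-0.075,0,-2.55,0]
    - [-0.385,-0.075,0,-2.55,0]
    - [-0.385,-0.075,0,-2.55,0]
    - [-0.385,-0.075,0,-2.55,0]
    - [-0.385,-0.075,0,-2.55,0]
    - [-0.385,-0.075,0,-2.55,0]
    - [-0.385,-0.075,0,-2.55,0]
    - [-0.385,-0.075,0,-2.55,0]
    - [-0.385,-0.075,0,-2.55,0]

```text
t: 12.47
tool_pos: [0.5081, -0.2024, 0.1607]
tcp_rot: [-0.311, -3.126, 0.003]
force: [-0.7, -5.9, -3.4]
grip_width: 0.0178
```

```bash
python3 lev.py; python3 sidecmp.py side_c | head -12
```

```text
lever 1.003 radius 0.0887 z 0.1607 F tool [-0.5 -6.   3.4] j6 -1.77 yaw 168.6 w 0.017782434447207975 t 12.4667
to closed, tool cm [-3.92  0.09 -0.  ]
[[166 117  80 122 169 175 165 165 164 172 178 179 179 177 216]
 [108  84  78 123 157 154 141 140 136 146 152 150 165 180 218]
 [ 57  68  77 101 119 120 120 113 108 104  97  99 140 173 199]
 [ 59  72  93  99  96  97  97  95  96  96  96  83 103 152 173]
 [ 61  67 122 124  87  86  86  86  83  97 103 109 110 156 183]
 [ 64  86 134 136 139 152 164 154 129 122 111 125 126 143 169]
 [ 61  89 120 124 138 146 160 150 128 113  97  97  88  91 140]
 [ 62  67  87  86  65  56  57  56  56  55  56  58  57  70 136]
 [148  90  56  57  56  57  55  56  58  54  56  58  58  75 138]
 [188 124  58  56  56  55  56  58  57  58  55  58  58  81 159]
 [181 134  60  56  57  57  57  56  56  58  57  58  58  80 183]
 [179 132  60  56  57  56  57  55  57  56  57  58  57  79 189]
```

```bash
python3 - <<'E'
import cv2,numpy as np
for n in ("side0","side_a","side_b","side_c"):
    im=cv2.imread(f"pics/{n}.png").astype(int); r=im[:,:,2]-im[:,:,1]; print(n,"red\n",r[228:235,316:322].T.tolist(),"sum",(r[228:235,316:322].sum(0)/r[231,316:322]).round(2))
E
```

```text
side0 red
 [[5, 41, 98, 123, 101, 39, 6], [7, 37, 94, 123, 93, 35, 6], [6, 38, 92, 123, 92, 34, 6], [5, 49, 106, 123, 93, 37, 5], [5, 59, 117, 123, 81, 29, 5], [5, 58, 123, 123, 72, 22, 5]] sum [3.36 3.21 3.18 3.4  3.41 3.32]
side_a red
 [[6, 42, 102, 129, 105, 55, 1], [6, 39, 97, 130, 97, 47, 0], [5, 41, 97, 128, 96, 44, 1], [6, 51, 111, 129, 97, 42, 1], [6, 59, 123, 129, 88, 27, 1], [5, 57, 131, 130, 80, 20, 1]] sum [3.41 3.2  3.22 3.39 3.36 3.26]
side_b red
 [[7, 42, 103, 130, 106, 52, 2], [6, 38, 99, 132, 98, 45, 3], [6, 41, 98, 130, 97, 45, 1], [5, 51, 111, 131, 98, 48, 2], [5, 60, 124, 130, 85, 38, 1], [5, 60, 131, 131, 75, 26, 1]] sum [3.4  3.19 3.22 3.4  3.41 3.27]
side_c red
 [[6, 43, 105, 132, 101, 16, 1], [6, 38, 100, 131, 102, 14, 0], [6, 40, 98, 132, 100, 13, 1], [5, 51, 114, 133, 96, 9, 1], [6, 61, 126, 132, 91, 7, 2], [5, 60, 132, 132, 77, 5, 2]] sum [3.06 2.98 2.95 3.08 3.22 3.13]
```

The side view now works as a null check: the rim hides only about 0.25 px (under 0.7 mm) of the tape, so it is at the tape's lower edge. I'll finish the swing.

Request:
servo_tool:
  commands:
    - [-0.385,-0.075,0,-2.55,0]
    - [-0.385,-0.075,0,-2.55,0]
    - [-0.385,-0.075,0,-2.55,0]
    - [-0.385,-0.075,0,-2.55,0]
    - [-0.385,-0.075,0,-2.55,0]
    - [-0.385,-0.075,0,-2.55,0]
    - [-0.385,-0.075,0,-2.55,0]
    - [-0.385,-0.075,0,-2.55,0]
    - [-0.385,-0.075,0,-2.55,0]

```text
t: 13.27
tool_pos: [0.5426, -0.2099, 0.1608]
tcp_rot: [0.318, -3.125, 0.003]
force: [-2.7, -6.7, -1.4]
grip_width: 0.0178
```

```bash
python3 lev.py
```

```text
lever 1.403 radius 0.0886 z 0.1608 F tool [ 4.  -6.   1.4] j6 -2.16 yaw -168.4 w 0.017804851310881248 t 13.2667
to closed, tool cm [-0.42 -0.02 -0.  ]
```

Request:
servo_tool:
  commands:
    - [-0.3,-0.05,0,-2,0]
    - [-0.2,-0.03,0,-1,0]
    - [0,0,0,0,0]

```text
t: 13.52
tool_pos: [0.5448, -0.21, 0.1605]
tcp_rot: [0.393, -3.11, 0.002]
force: [-6.7, -7.9, 0.5]
grip_width: 0.0182
```

```bash
python3 lev.py
```

```text
lever 1.428 radius 0.0887 z 0.1605 F tool [ 8.5 -6.  -0.4] j6 -2.21 yaw -165.6 w 0.018159959993459346 t 13.5167
to closed, tool cm [-0.2   0.02 -0.  ]
```

Request:
servo_tool:
  commands:
    - [-0.2,-0.02,0,0,0]
    - [-0.2,-0.02,0,0,0]
    - [0,0,0,0,0]

```text
t: 13.77
tool_pos: [0.5458, -0.2099, 0.1602]
tcp_rot: [0.393, -3.103, 0.001]
force: [-14.8, -10.2, 2.1]
grip_width: 0.0177
```

```bash
python3 lev.py
```

```text
lever 1.44 radius 0.0887 z 0.1602 F tool [16.9 -6.2 -1.8] j6 -2.2 yaw -165.6 w 0.01765400654444846 t 13.7667
to closed, tool cm [-0.1   0.04 -0.  ]
```

At the stop: the knob now barely moves while the reaction has risen to 17 N, and the estimated angle is 1.44. One last check from the side.

```bash
python3 look.py z | tail -3; python3 lev.py; python3 - <<'E'
import cv2
for n in ("side_c","side_z"):
    im=cv2.imread(f"pics/{n}.png").astype(int); r=im[:,:,2]-im[:,:,1]; g=im.sum(2)//3
    print(n,(r[228:235,316:322].sum(0)/r[231,316:322]).round(2),"line",g[231:238,316:325].mean(1).round(0))
E
```

```text
[ 84  92  96  72  55  56  56  57  57  75  72  57  57  56  57  83 191 231]]
t 13.87 tcp [ 0.5458 -0.2099  0.1602] F [-15.1 -11.1   1.6] w 0.0178 x,y axes [-0.968 -0.249] [-0.249  0.968] tilt [ 0.013  0.001 -1.   ] j6 -2.2
to [ 0.4595 -0.1435  0.159 ] tool cm [6.7  8.58 0.21]
lever 1.439 radius 0.0886 z 0.1602 F tool [17.4 -7.  -1.4] j6 -2.2 yaw -165.6 w 0.01777216185748049 t 13.8667
to closed, tool cm [-0.11  0.04 -0.  ]
side_c [3.06 2.98 2.95 3.08 3.22 3.13] line [ 95.  94. 136. 124.  57.  56.  57.]
side_z [11.    7.67  6.67  6.   10.5   7.  ] line [55. 55. 55. 55. 56. 60. 60.]
```

View pics/side_z.png

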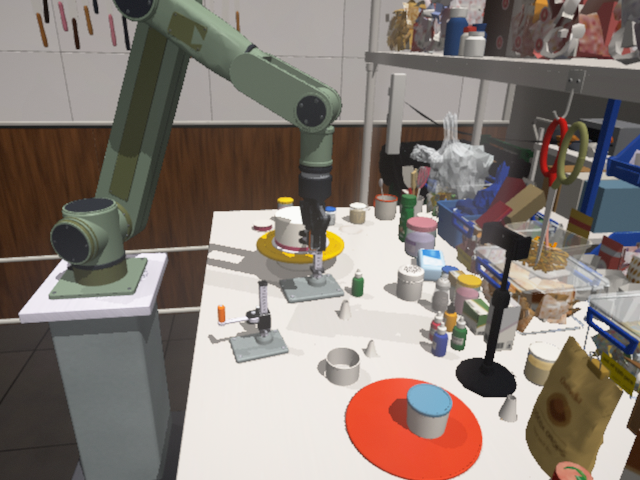

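Everything else stands where it was, but the gripper now hides the tape from the side camera. I'll use the last picture for a wrist check of the tape.

```bash
python3 - <<'E'
from h import *
a=shot("w7"); p=P("wrist"); u,v=proj(p,[.5738,-.1168,.155]).astype(int); x,y=int(np.clip(u-66,0,507)),int(np.clip(v-50,0,380)); print(u,v,x,y)
cv2.imwrite("pics/c7.png",cv2.resize(a[y:y+100,x:x+133],None,fx=6,fy=6,interpolation=cv2.INTER_CUBIC))
E
```

```text
491 406 425 356
```

View pics/c7.png

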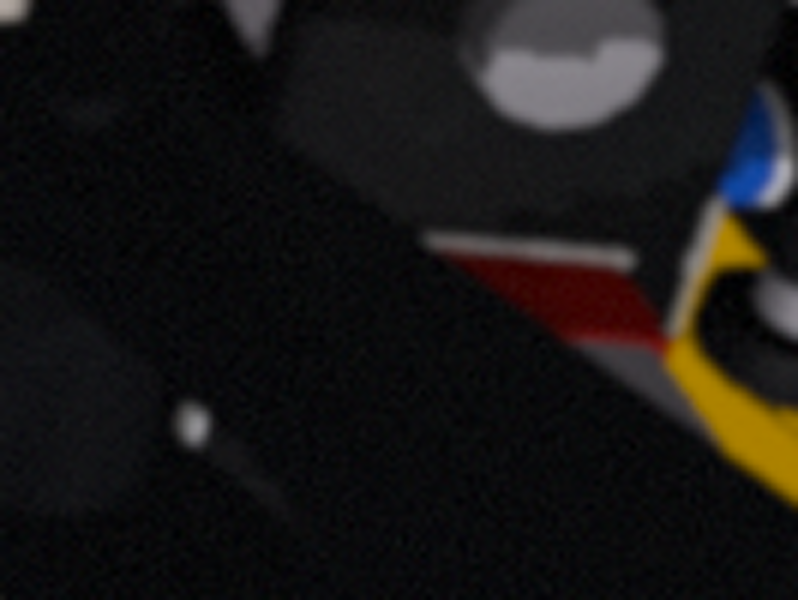

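The tape's lower edge meets the rim's white line with no bare post between them. Handing in.

```bash
python3 -c "
from workcell import job; print(job.finish_job())"
```

```text
the job is handed in; nothing more can be done
None
```

The job is done and handed in at about 14 s of the 48 s, with the gripper still holding the orange knob at 100 N.

- **Tier:** I pressed it straight down at its centre. It stopped at 0.150 m, its home height, while the push rose from about 5 N to 17 N.
- **Carriage:** I lifted it by the knob about 53 mm net. Turning the tool in place for a close look cost about 1 mm of slip, which I raised back.
- **Rim at the tape:** The last wrist picture shows the tape's lower edge meeting the white rim line, with no bare post between them. I estimate it is right to about 1 mm.
- **Lever:** I swung it anticlockwise to the stop. The estimated angle is 1.44 rad against 1.45. The knob had almost stopped moving while its reaction rose to 17 N, well above the 6 N of the cam.
- **Other objects:** They look unmoved in the last side picture.

**Checks that disagreed:** For the lift, the wrist camera said about 52.6 mm and the side camera about 51 mm; I settled it by looking at the gap directly. In the close-up before the swing, one face still showed a thin strip that could mean the rim was 1 to 2 mm low. During the swing the side view had the rim up to 0.7 mm above the tape edge. The gripper hid the tape from the side camera at the end, so the wrist picture is the only final check. The tool sank 0.5 mm over the last part of the swing.

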